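# Index the spindle shaft and hold the collar on its flat

## Task

On the spindle stand, turn the upright shaft until you feel its set-screw flat squarely facing the pin-hole side, so that the hole in its index arm lines up over the hole in the base, and push the loose lock pin fully home through both holes. Then take the collar with the set screw (not the plain spacer ring), put it over the shaft with the screw facing the flat, level and entirely within the length of the flat, and finish still holding it there in the gripper: the program ends holding, do not let go or let it slide down. Leave the spacer ring, jar and wrench where they are.

Things in the scene. Friction and masses are not known exactly. Their poses are not given: they have to be found in the camera images.
- stand: fixed spindle stand: dark steel base plate 160 x 120 x 26 mm (x, y, z) screwed to the bench. Origin: centre of its underside; x runs from the shaft towards the pin hole
- axis (a point): point on the axis of the upright shaft (axis = vertical), at the height of the index arm's upper face, 35 mm above the bench; fixed to the stand, 30 mm behind its centre (stand x = -30 mm); axes as the stand's
- pin_hole (a point): centre of the mouth of the hole in the stand's base plate, at the plate's upper face (26 mm above the bench), 65 mm from the shaft axis along the stand's +x; hole 12 mm wide, right through the plate; axes as the stand's
- shaft (a joint): angle (rad) of the shaft with its index arm about the vertical, counter-clockwise from above positive; 0 = flat and arm point along the stand's +x and the two holes are in line. Turns with a little friction (0.06 N m) and stays where left; stops at +-2.6; it starts between 0.5 and 1.5
- flat (a point): middle of the set-screw flat, 85 mm above the bench; x = the flat's outward normal, z up. The shaft is 24 mm round and ends 105 mm above the bench (end chamfered 2 mm); from 65 mm up to the end one side is milled flat, 8 mm from the axis: 20 mm across flat and back, 24 mm elsewhere. Its hub, 36 mm wide, ends 41 mm above the bench
- index_hole (a point): centre of the hole in the index arm, at the arm's upper face (35 mm above the bench), 65 mm from the shaft axis on the side of the flat; hole 13 mm wide. The arm is a flat steel bar 30 mm wide, 8 mm thick (27 to 35 mm above the bench), reaching 85 mm out from the axis; it turns with the shaft
- rack: fixed black storage block 70 x 70 x 34 mm with one 12 mm upright through hole in the middle, where the pin is kept. Origin: centre of its underside
- pin: loose lock pin, upright in the rack: shank 10 mm wide and 32 mm long with a tapered tip (last 4 mm), then a round head 20 mm wide and 26 mm tall (its shoulder rests on the rack). Origin: centre of the tip; z up to the head (head from 32 to 58 mm). Seated in the stand, its shoulder lies on the index arm and the tip is 3 mm above the bench. About 70 g
- collar: loose dark steel shaft collar lying flat on the bench: 42 mm outside, bore 28 mm, 20 mm tall, about 130 g, with one dark steel set screw (round head 12 mm wide) sticking out 13 mm at its side. Origin: centre of its underside; x points to the screw, z up
- screw (a point): outer end of the collar's set screw, 34 mm from the collar's axis along its x, 10 mm above its underside; axes as the collar's
- spacer: plain spacer ring, same size as the collar (42 mm outside, 28 mm bore, 20 mm tall) but without a screw: leave it. Origin: centre of its underside
- jar: white plastic jar, 56 mm wide, 75 mm tall, bystander. Origin: centre of its underside
- wrench: steel wrench 180 mm long lying on the bench, bystander. Origin: underside of its middle
Mind the look-alikes: they are no part of the job. What is shaped like the collar but blue or red is not meant.

How it is judged (in metres and radians):
On the way, in this order (a step that is already met when the one before it is completed fails the run):
1. the shaft is turned so that its flat faces the pin-hole side (within 0.08 rad) (value of joint shaft between -0.08 and 0.08 rad), for 0.2 s.
2. the lock pin is fully home through the arm and the base (shoulder within 3 mm of the arm) (z of pin in the frame of stand below 0.006 m and horizontal distance between pin and pin_hole below 0.004 m and angle between pin's own z axis and vertical below 0.15 rad), for 0.2 s.
At the end, for the whole second after the job is handed in: Flat faces the pin-hole side (0.08 rad), pin home in both holes (3 mm); collar round the shaft, level (0.15 rad), screw end facing the flat (8 mm sideways), its middle within 13 mm of the middle height of the flat, at rest and held by the fingers (over 2 N) (all of step 1 and all of step 2 and horizontal distance between collar and axis below 0.005 m and angle between collar's own z axis and vertical below 0.15 rad and x of screw in the frame of flat above 0.018 m and y of screw in the frame of flat between -0.008 and 0.008 m and z of screw in the frame of flat between -0.013 and 0.013 m and contact force between collar and the fingers above 2 N and linear speed of collar below 0.02 m/s); the arm keeps its last pose, push and grip.
It fails at once if the spacer ring, jar or wrench is moved more than 30 mm (distance of any of spacer, jar, wrench from where it was at the start of the episode above 0.03 m).
It also fails if it takes over 64 s, if anything falls off the work surface, if the arm or the gripper's body presses on something with over 40 N, if the wrist force passes 120 N, or if a joint passes its speed limit or range.

## Robot

A 6-joint arm with a two-finger parallel gripper is mounted at the origin on the work surface. World frame = base frame: x ahead of the robot, y to its left, z up, the work surface at z = 0. Lengths are in m, angles in degrees, forces in N, time in s.
With the tool pointing down it reaches from about 0.25 to 0.8 m from the base axis. Payload 8.5 kg.
Tool frame: the origin (TCP) lies at the very end of the fingers, on their centre line; the grasp point (between the pads) lies 19 mm behind it; z points along the fingers, y is the line along which they close (so a half turn about z gives the same grasp; the last joint's range is limited). The gripper opens to 85 mm and grips with 20 to 120 N. Pads are 22 mm wide; open, the fingers measure 114 mm over their backs; the gripper's body (76 mm by 85 mm) begins 54 mm behind the grasp point. The pads swing forward as they close: fully open they stand 13 mm farther back than shut.
Start: joints at [-65.776, 13.648, -0.773, 75.585, 0, 90], TCP at [0.215, -0.479, 0.231] pointing down, gripper open.
Joint ranges: [-152.45, 152.45], [-59.26, 108.67], [-65.41, 83.53], [-104.44, 129.93], [-82.83, 76.93], [-180, 180]. Speed limits (degrees/s): [127.2, 127.2, 159.86, 180, 180, 180].

## Interface

Orientations are given as a 3x3 rotation matrix whose columns are the frame's x, y, z axes.
In Python, from bench import sense, snapshot, bot gives the robot as it stands. The module is installed in compiled form; this text tells all that it offers.
- The arm moves only by the tool send_rows, never from a script. Its argument "deltas" is text: rows parted by semicolons, each of 7 numbers parted by spaces: the shift along the tool's x, y, z in m, then the turn, a rotation vector about the tool's x, y, z in degrees, then the finger opening in m, from 0 to 0.0854. In form: x y z wx wy wz jaw; .... A call has 1 to 5 rows; each row shifts and turns the commanded pose from where the row before left it, along the tool's axes as they then stand; what a row does not reach is not made up. A row lasts 1/12 s, in which the tool goes at most 41.7 mm and 7.16 degrees, less where a joint would pass 70% of its speed; a pose out of reach is approached as far as the arm can. A call with a gripper value outside its range is refused whole. The fingers move at their own pace and stop on an object; "newtons" is the grip in N (left out, the last holds). Time passes only in rows, so rows that do not move let the fingers close. It gives the time, the measured TCP pose, the force, the opening and the grip force at its end, in the units of the state.
- sense(): the state, without advancing time (a new reading comes with each control period).
- snapshot(name): name is "side" or "top" or "wrist"; returns a dict with "frame" (420x560x3 uint8, red, green, blue), "fovy" (degrees; the focal length in pixels is half the picture's height over the tangent of half this angle, whatever the lens; pixels are square), "cx", "cy" (the principal point, pixels), "R" (3x3) and "t" (3): a world point X has camera coordinates R X + t; the wrist camera has in their place "tool_from_camera" (4x4, takes a point from camera to tool coordinates, whose origin is the TCP and whose axes are the flange's). Camera axes: x right, y down, z forward; pixel columns grow to the right and rows downward; lengths in m; the calibration is good to about 2 mm. A picture is of the moment at which its call begins: read the wrist's pose just before it. There is no depth.
- bot.close_job(): hands the job in; it is judged then, once.
The state is a dict: "time": time; "joints": joint angles; "joint_velocities": joint speeds; "effort": joint torques, N m; "tool_pos": TCP position; "orientation": TCP orientation; "force": force on the tool from outside, world axes, zero at the start; "ft_torque": the same for the moment, N m; "width": opening from 0.0 (shut) to 1.0 (fully open); "grasp_force": force on a finger pad.
Only numpy, scipy, OpenCV 4.12 (cv2) and the standard library are available. Lean on these libraries where they do the work, as an engineer would, in place of code of your own. Each camera call takes 0.05 s, during which the arm holds its last target. There are 200 camera calls.

## Working session

There is one attempt and no reset: what is moved stays moved. The work goes in short steps, Python scripts to look and compute and a tool call to move; the robot and the scene stay as the last step left them, time stands still between calls to the robot, and variables do not carry over. Pictures are saved under pics/ and viewed, at most 10 in all, crops included, and the job is handed in when it is done.

Besides the shell and the picture viewer there is one more tool, called after "Emit:" in YAML: its name, and indented under it one key for each argument. send_rows: Moves the arm, as the interface text tells. Its arguments: {"type":"object","properties":{"deltas":{"type":"string"},"newtons":{"type":"number"}},"required":["deltas"]}

```bash
mkdir -p pics; ls
python3 - <<'E'
from bench import sense, snapshot
import cv2, numpy as np
s=sense(); print({k:np.round(v,3).tolist() for k,v in s.items()})
for n in ("side","top","wrist"):
    d=snapshot(n); cv2.imwrite(f"pics/{n}0.png",d["frame"][:,:,::-1])
    print(n,{k:np.round(v,4).tolist() for k,v in d.items() if k!="frame"})
a=[cv2.imread(f"pics/{n}0.png") for n in ("top","side")]
E
```

```text
pics
{'time': 0.0, 'joints': [-65.776, 13.681, -0.817, 75.582, -0.001, 90.0], 'joint_velocities': [0.11, -0.031, -0.043, 0.07, -0.017, 0.003], 'effort': [-0.0, -53.877, 34.644, 0.018, -0.0, -0.0], 'tool_pos': [0.215, -0.478, 0.231], 'orientation': [[0.912, 0.41, -0.001], [0.41, -0.912, 0.001], [-0.0, -0.001, -1.0]], 'force': [0.605, -0.377, -0.352], 'ft_torque': [-0.001, -0.027, -0.015], 'grasp_force': 0.0, 'width': 1.003}
side {'fovy': 56.3023, 'cx': 282.4957, 'cy': 206.3072, 'R': [[-0.9343, -0.3563, 0.0126], [-0.2528, 0.6374, -0.7279], [0.2513, -0.6833, -0.6856]], 't': [0.5702, 0.1812, 0.8348]}
top {'fovy': 44.1049, 'cx': 279.0356, 'cy': 201.7761, 'R': [[-0.0076, -0.9999, 0.0071], [-0.9851, 0.0063, -0.1721], [0.172, -0.0083, -0.9851]], 't': [0.0288, 0.5904, 0.9619]}
wrist {'fovy': 70.9328, 'cx': 277.499, 'cy': 209.4442, 'tool_from_camera': [[0.0005, -0.9639, -0.2662, 0.0656], [1.0, 0.0007, -0.0006, -0.0012], [0.0008, -0.2662, 0.9639, -0.1424], [0.0, 0.0, 0.0, 1.0]]}
```

View pics/top0.png

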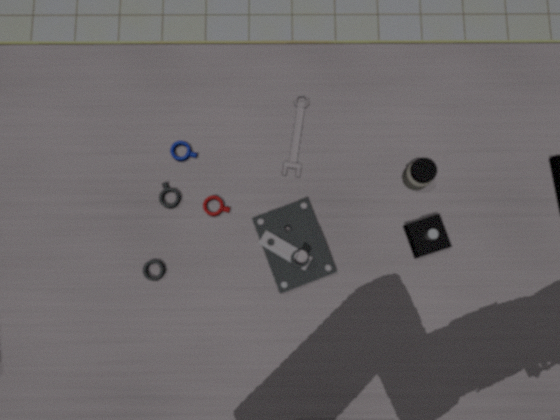

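View pics/side0.png

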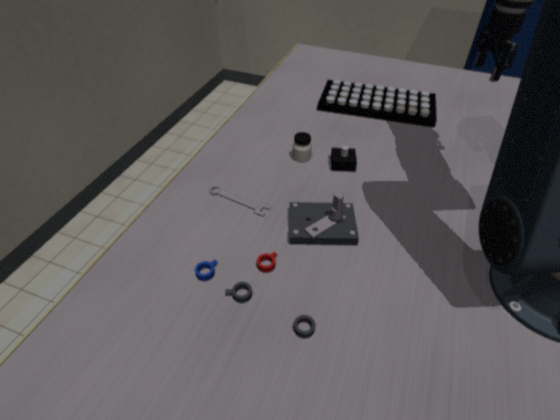

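Top view: candidates are the dark ring with a screw at (170,197), a plain dark ring at (155,270), a red one at (214,206) and a blue one at (182,151). By the description I choose (170,197), whose screw head is at (166,185). The stand is at (294,244), with the shaft at (303,256), arm hole at (271,242) and pin hole at (288,228). The pin in its rack is at (433,234). The jar is at (421,172) and the wrench at (297,137). Next is one close crop, with measurements.

```bash
cat > h.py <<'E'
from bench import sense, snapshot
import cv2, numpy as np
def ray(d,u,v,s=None):
    f=d["frame"].shape[0]/2/np.tan(np.radians(d["fovy"])/2)
    c=np.array([(u-d["cx"])/f,(v-d["cy"])/f,1.])
    if "R" in d:
        R=np.array(d["R"]); return -R.T@np.array(d["t"]), R.T@c
    T=np.array(d["tool_from_camera"]); O=np.array(s["orientation"])
    return np.array(s["tool_pos"])+O@T[:3,3], O@T[:3,:3]@c
def onz(d,u,v,z,s=None):
    o,r=ray(d,u,v,s); return o+r*(z-o[2])/r[2]
def proj(d,X,s=None):
    f=d["frame"].shape[0]/2/np.tan(np.radians(d["fovy"])/2)
    if "R" in d: c=np.array(d["R"])@X+np.array(d["t"])
    else:
        T=np.array(d["tool_from_camera"]); O=np.array(s["orientation"])
        c=T[:3,:3].T@(O.T@(np.array(X)-s["tool_pos"])-T[:3,3])
    return np.array([d["cx"]+f*c[0]/c[2],d["cy"]+f*c[1]/c[2]])
def grab(n,name):
    s=sense(); d=snapshot(n); cv2.imwrite(f"pics/{name}.png",d["frame"][:,:,::-1]); return s,d
E
python3 - <<'E'
from h import *
s,d=grab("top","top1")
im=d["frame"][:,:,::-1]
a=cv2.resize(im[175:300,235:355],None,fx=4,fy=4,interpolation=cv2.INTER_CUBIC)
b=cv2.resize(im[180:300,135:195],None,fx=4,fy=4,interpolation=cv2.INTER_CUBIC)
b=cv2.copyMakeBorder(b,0,a.shape[0]-b.shape[0],0,0,0)
cv2.imwrite("pics/crop1.png",cv2.convertScaleAbs(np.hstack([a,b]),alpha=1.6))
P=lambda n,u,v,z:print(n,onz(d,u,v,z).round(4))
for n,u,v in (("h1",261,221),("h2",304,206),("h3",328,268),("h4",284,285)):P(n,u,v,.026)
P("pinhole",288,228,.026);P("armhole",271,242,.035);P("shafttop",301,257,.105)
P("pinhead",433,234,.06);P("collar",170.5,198,.02);P("screw",166,185,.01);P("spacer",154.5,270,.02);P("jar",423,170,.075)
E
```

```text
h1 [0.5564 0.0607 0.026 ]
h2 [ 0.5861 -0.0254  0.026 ]
h3 [ 0.4626 -0.0705  0.026 ]
h4 [0.4303 0.0161 0.026 ]
pinhole [0.542  0.0071 0.026 ]
armhole [0.5135 0.0409 0.035 ]
shafttop [ 0.4792 -0.014   0.105 ]
pinhead [ 0.5244 -0.2704  0.06  ]
collar [0.6052 0.243  0.02  ]
screw [0.634 0.255 0.01 ]
spacer [0.4614 0.2703 0.02  ]
jar [ 0.647  -0.2537  0.075 ]
```

View pics/crop1.png

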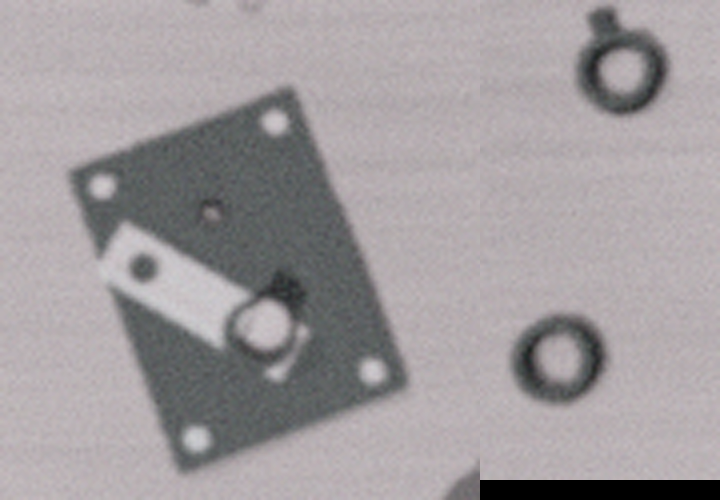

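The close crop confirms it: the ring at (170,197) has the set screw and the other dark ring has none. The stand yaw is about 19.8° and the arm is at about 59.6°, so the shaft is at about 0.70 rad. I'll turn the tool to the arm's yaw and travel to above the arm hole.

Emit:
send_rows:
  deltas: "0 0 0 0 0 -7.08 0.06;0 0 0 0 0 -7.08 0.06;0 0 0 0 0 -7.08 0.06;0 0 0 0 0 -7.08 0.06;0 0 0 0 0 -7.08 0.06"

```text
time: 0.62
tool_pos: [0.2154, -0.4786, 0.2311]
orientation: [[0.5, 0.866, -0.0], [0.866, -0.5, 0.001], [0.0, -0.0, -1.0]]
force: [-0.3, -0.8, 0.7]
width: 0.701
grasp_force: 0.0
```

Emit:
send_rows:
  deltas: "0.03 0 0 0 0 0 0.06;0.04 0 0 0 0 0 0.06;0.04 0 0 0 0 0 0.06;0.04 0 0 0 0 0 0.06;0.04 0 0 0 0 0 0.06"

```text
time: 1.03
tool_pos: [0.3118, -0.3132, 0.2312]
orientation: [[0.506, 0.862, -0.0], [0.862, -0.506, 0.0], [0.0, -0.0, -1.0]]
force: [1.5, -0.6, -0.4]
width: 0.701
grasp_force: 0.0
```

Emit:
send_rows:
  deltas: "0.04 0 0 0 0 0 0.06;0.04 0 0 0 0 0 0.06;0.04 0 0 0 0 0 0.06;0.04 0 0 0 0 0 0.06;0.04 0 0 0 0 0 0.06"

```text
time: 1.45
tool_pos: [0.4131, -0.1404, 0.2314]
orientation: [[0.506, 0.863, 0.0], [0.863, -0.506, -0.0], [0.0, 0.0, -1.0]]
force: [0.7, -0.5, -0.0]
width: 0.705
grasp_force: 0.0
```

Emit:
send_rows:
  deltas: "0.04 -0.005 0.03 0 0 0 0.06;0.04 0 0.03 0 0 0 0.06;0.03 0 0 0 0 0 0.06;0 0 0 0 0 0 0.06;0 0 0 0 0 0 0.06"

```text
time: 1.87
tool_pos: [0.458, -0.0556, 0.1809]
orientation: [[0.503, 0.864, -0.001], [0.864, -0.503, 0.0], [-0.0, -0.001, -1.0]]
force: [-0.9, 0.3, 0.1]
width: 0.706
grasp_force: 0.0
```

Run:
```python
from h import *
s,d=grab("wrist","w1")
print(s["tool_pos"],s["joints"],np.round(s["orientation"],4).tolist())
for X in ([.5135,.0409,.035],[.542,.0071,.026],[.4807,-.0149,.105]): print(proj(d,X,s).round(1))
```

```text
[ 0.4580428  -0.0556071   0.18091512] [-6.92139758e+00  8.87354271e+00 -1.44847617e+01  6.67098164e+01
 -7.88450626e-04  1.13268725e+02] [[0.5029, 0.8644, -0.0012], [0.8644, -0.5029, 0.0001], [-0.0005, -0.0011, -1.0]]
[279.4  76.8]
[323.4  95.4]
[279.2 156.5]
```

View pics/w1.png

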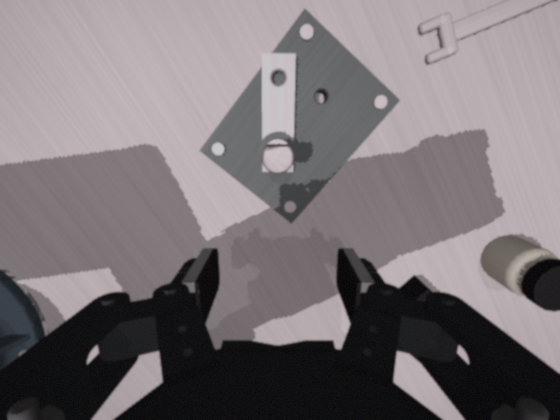

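The wrist view agrees with the predictions: arm hole at (279,77), pin hole at (321,97), shaft top at (277,154). The arm is parallel to the tool x axis. I'll move over the hole and descend.

Emit:
send_rows:
  deltas: "0.04 0 0 0 0 0 0.06;0.04 0 0 0 0 0 0.06;0.0315 -0.001 0 0 0 0 0.06;0 0 0.04 0 0 0 0.06;0 0 0.04 0 0 0 0.06"

```text
time: 2.33
tool_pos: [0.5163, 0.0401, 0.1027]
orientation: [[0.505, 0.863, 0.007], [0.863, -0.505, 0.0], [0.004, 0.006, -1.0]]
force: [0.1, -0.3, -0.7]
width: 0.705
grasp_force: 0.0
```

Emit:
send_rows:
  deltas: "0 0 0.04 0 0 0 0.06;0 0 0.015 0 0 0 0.06;0 0 0.008 0 0 0 0.06;0 0 0.004 0 0 0 0.06;0 0 0 0 0 0 0.06"

```text
time: 2.75
tool_pos: [0.5137, 0.039, 0.0349]
orientation: [[0.507, 0.862, 0.0], [0.862, -0.507, 0.0], [0.0, 0.0, -1.0]]
force: [0.3, 0.2, 1.0]
width: 0.702
grasp_force: 0.0
```

Emit:
send_rows:
  deltas: "0 0.000 0.003 0 0 0 0.06;0 0 0.003 0 0 0 0.02;0 0 0 0 0 0 0.02;0 0 0 0 0 0 0.02;0 0 0 0 0 0 0.02"
  newtons: 25

```text
time: 3.17
tool_pos: [0.5138, 0.0397, 0.0292]
orientation: [[0.506, 0.863, 0.001], [0.863, -0.506, -0.0], [0.001, 0.001, -1.0]]
force: [-1.3, -1.3, 4.9]
width: 0.34
grasp_force: 24.9
```

Emit:
send_rows:
  deltas: "0 0 0 0 0 0 0.02;0 0 0 0 0 0 0.02;0 0 0 0 0 0 0.02"

```text
time: 3.42
tool_pos: [0.5138, 0.0397, 0.0292]
orientation: [[0.506, 0.863, 0.001], [0.863, -0.506, -0.0], [0.0, 0.001, -1.0]]
force: [-0.6, -1.4, 5.9]
width: 0.342
grasp_force: 25.0
```

The grip holds the arm, with 29 mm measured for the 30 mm bar. I'll swing it 39.8° clockwise about the shaft axis.

Emit:
send_rows:
  deltas: "-0.00024 0.00556 0 0 0 5 0.02;-0.00024 0.00556 0 0 0 5 0.02;-0.00024 0.00556 0 0 0 5 0.02;-0.00024 0.00556 0 0 0 5 0.02;0 0 0 0 0 0 0.02"

```text
time: 3.83
tool_pos: [0.531, 0.0249, 0.0292]
orientation: [[0.774, 0.633, 0.001], [0.633, -0.774, -0.0], [0.001, 0.001, -1.0]]
force: [-2.4, -0.4, 8.2]
width: 0.34
grasp_force: 25.2
```

Emit:
send_rows:
  deltas: "-0.00024 0.00556 0 0 0 5 0.02;-0.00024 0.00556 0 0 0 5 0.02;-0.00024 0.00556 0 0 0 5 0.02;-0.00024 0.00534 0 0 0 4.8 0.02;0 0 0 0 0 0 0.02"

```text
time: 4.25
tool_pos: [0.5416, 0.0057, 0.0292]
orientation: [[0.943, 0.334, 0.001], [0.334, -0.943, -0.0], [0.001, 0.001, -1.0]]
force: [-1.5, 0.4, 7.1]
width: 0.338
grasp_force: 25.1
```

Emit:
send_rows:
  deltas: "0 0 0 0 0 0 0.02;0 0 0 0 0 0 0.02;0 0 0 0 0 0 0.02"

```text
time: 4.5
tool_pos: [0.5414, 0.0062, 0.0292]
orientation: [[0.941, 0.339, 0.001], [0.339, -0.941, -0.0], [0.001, 0.001, -1.0]]
force: [-1.5, -2.2, 5.9]
width: 0.34
grasp_force: 25.0
```

Emit:
send_rows:
  deltas: "0 0 0 0 0 0 0.06;0 0 0 0 0 0 0.06;0 0 0 0 0 0 0.06;0 0 -0.03 0 0 0 0.06;0 0 -0.04 0 0 0 0.06"

```text
time: 4.92
tool_pos: [0.5385, 0.0065, 0.0962]
orientation: [[0.941, 0.339, -0.007], [0.339, -0.941, 0.0], [-0.007, -0.002, -1.0]]
force: [1.0, -0.9, -0.2]
width: 0.705
grasp_force: 0.0
```

Emit:
send_rows:
  deltas: "0 0 -0.04 0 0 0 0.06;-0.015 0 -0.038 0 0 0 0.06;-0.04 0 0 0 0 0 0.06;0 0 0 0 0 0 0.06;0 0 0 0 0 0 0.06"

```text
time: 5.33
tool_pos: [0.4881, -0.0126, 0.1771]
orientation: [[0.941, 0.338, 0.001], [0.338, -0.941, 0.0], [0.001, 0.0, -1.0]]
force: [0.1, 0.1, -0.1]
width: 0.704
grasp_force: 0.0
```

Run:
```python
from h import *
s,d=grab("wrist","w2")
print(s["tool_pos"],s["orientation"][0])
for X in ([.542,.0071,.035],[.542,.0071,.026],[.4807,-.0149,.105]): print(proj(d,X,s).round(1))
im=d["frame"][:,:,::-1]; 
cv2.imwrite("pics/w2c.png",cv2.resize(im[0:260,150:410],None,fx=2.3,fy=2.3,interpolation=cv2.INTER_CUBIC))
```

```text
[ 0.48807709 -0.01255633  0.17714458] [9.40980270e-01 3.38460731e-01 6.82170388e-04]
[278.6 137.1]
[278.5 136.9]
[278.6 227.1]
```

View pics/w2c.png

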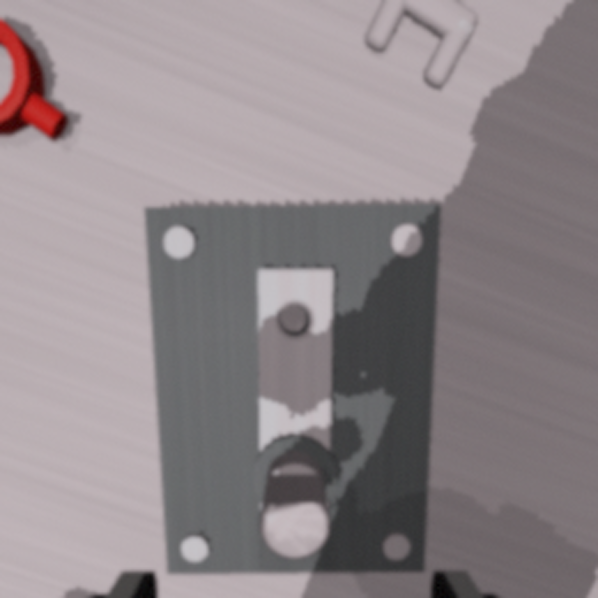

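The arm hole is at crop (293,319), full-frame (277.5,139), concentric with the base hole, and the arm is parallel to the plate sides. Next I go to the pin and view it from the same relative spot.

Emit:
send_rows:
  deltas: "-0.0154 0.0364 0 0 0 0 0.06;-0.0154 0.0364 0 0 0 0 0.06;-0.0154 0.0364 0 0 0 0 0.06;-0.0154 0.0364 0 0 0 0 0.06;-0.0154 0.0364 0 0 0 0 0.06"

```text
time: 5.8
tool_pos: [0.4792, -0.2113, 0.1758]
orientation: [[0.94, 0.34, -0.0], [0.34, -0.94, 0.0], [-0.0, -0.0, -1.0]]
force: [1.1, -0.8, 0.6]
width: 0.7
grasp_force: 0.0
```

Emit:
send_rows:
  deltas: "-0.0154 0.0364 0 0 0 0 0.06;-0.0154 0.0364 0 0 0 0 0.06;0 0 0 0 0 0 0.06;0 0 0 0 0 0 0.06"

```text
time: 6.13
tool_pos: [0.4746, -0.2906, 0.1751]
orientation: [[0.942, 0.336, -0.001], [0.336, -0.942, 0.001], [-0.001, -0.001, -1.0]]
force: [-0.4, 0.2, -0.3]
width: 0.7
grasp_force: 0.0
```

Run:
```python
from h import *
s,d=grab("wrist","w3")
print(s["tool_pos"],np.round(s["orientation"],4).tolist())
print(proj(d,[.5244,-.2704,.06],s).round(1))
g=cv2.cvtColor(d["frame"],cv2.COLOR_RGB2GRAY)
m=((g<60).astype(np.uint8)); m[230:]=0
# rack: dark blob; pin head: bright blob inside its bounding box
n,l,st,c=cv2.connectedComponentsWithStats(m)
for i in range(1,n):
    if st[i,4]>400: print("dark",st[i],c[i].round(1))
b=(g>110).astype(np.uint8)
n,l,st,c=cv2.connectedComponentsWithStats(b)
for i in range(1,n):
    if 150<st[i,4]<4000: print("bright",st[i],c[i].round(1),onz(d,*c[i],.06,s).round(4))
im=d["frame"][:,:,::-1]; 
cv2.imwrite("pics/w3c.png",cv2.resize(im[40:240,180:380],None,fx=2.5,fy=2.5,interpolation=cv2.INTER_CUBIC))
```

```text
[ 0.47461251 -0.29061504  0.17509077] [[0.9418, 0.3361, -0.001], [0.3361, -0.9418, 0.0008], [-0.0007, -0.0011, -1.0]]
[276.4 142.3]
dark [  15    0   76  147 3521] [63.7 88.3]
dark [289   0  51  17 585] [314.1   6.1]
dark [   0   13   29  102 1207] [10.7 76.5]
dark [ 241  104   75   76 4878] [277.5 141. ]
dark [ 515  137   45   93 2145] [544.3 198.1]
bright [266 132  22  23 404] [276.6 143.2] [ 0.5238 -0.2708  0.06  ]
bright [541 265  19  25 387] [551.3 277.8] [ 0.4934 -0.5635  0.06  ]
bright [524 298  28  24 504] [537.2 309.3] [ 0.4588 -0.5702  0.06  ]
bright [511 329  24  19 309] [523.3 337. ] [ 0.4258 -0.5749  0.06  ]
bright [543 337  17  22 294] [552.3 348. ] [ 0.4243 -0.6106  0.06  ]
bright [  92  351   71   69 2075] [132.7 386.1] [ 0.2279 -0.2101  0.06  ]
bright [ 393  351   71   69 1952] [420.9 385.4] [ 0.3347 -0.5043  0.06  ]
```

View pics/w3c.png

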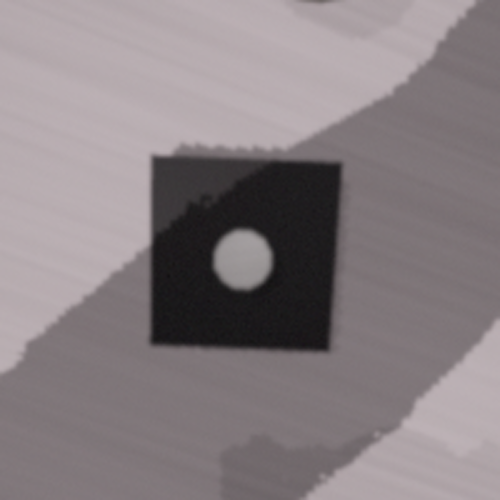

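The pin head is at full-frame (276.6,143.2), 22 px across, which fits 20 mm, and it is centred in the rack. Position is (0.5238,-0.2708), in agreement with the top view. Now the grasp.

Emit:
send_rows:
  deltas: "0.035 -0.0021 0 0 0 0 0.06;0.018 0 0 0 0 0 0.06;0 0 0.04 0 0 0 0.06;0 0 0.04 0 0 0 0.06;0 0 0.035 0 0 0 0.06"

```text
time: 6.6
tool_pos: [0.5243, -0.2665, 0.0595]
orientation: [[0.94, 0.342, 0.0], [0.342, -0.94, 0.0], [0.0, -0.0, -1.0]]
force: [0.6, -0.3, -0.0]
width: 0.704
grasp_force: 0.0
```

Emit:
send_rows:
  deltas: "0 0 0.012 0 0 0 0.06;0 0 0.01 0 0 0 0.06;0 0 0 0 0 0 0.01;0 0 0 0 0 0 0.01;0 0 0 0 0 0 0.01"
  newtons: 40

```text
time: 7.02
tool_pos: [0.5247, -0.2686, 0.0408]
orientation: [[0.941, 0.34, 0.002], [0.34, -0.941, -0.001], [0.002, 0.002, -1.0]]
force: [0.3, 0.1, 0.5]
width: 0.278
grasp_force: 0.1
```

Emit:
send_rows:
  deltas: "0 0 0 0 0 0 0.01;0 0 0 0 0 0 0.01;0 0 0 0 0 0 0.01"

```text
time: 7.27
tool_pos: [0.5254, -0.2699, 0.0414]
orientation: [[0.941, 0.339, 0.004], [0.339, -0.941, -0.003], [0.003, 0.004, -1.0]]
force: [2.5, -3.6, 6.4]
width: 0.213
grasp_force: 39.8
```

Run:
```python
from h import *
s=sense();s["tool_pos"]=np.array([0.48807709,-0.01255633,0.17714458])
s["orientation"]=[[.941,.3385,.0007],[.3385,-.941,0],[.0006,0,-1]]
d=snapshot("wrist"); print(onz(d,277.6,138.7,.035,s))
q=[(179,242),(406,240),(194,548),(397,546)]
p=np.array([onz(d,u/2.3+150,v/2.3,.026,s) for u,v in q]);print(p.round(4),p.mean(0)+np.array([.941,.3385,0])*.035)
```

```text
[0.54035158 0.00744945 0.035     ]
[[ 0.553   0.0618  0.026 ]
 [ 0.5852 -0.0253  0.026 ]
 [ 0.4277  0.0157  0.026 ]
 [ 0.4604 -0.0721  0.026 ]] [0.5395456  0.00688167 0.026     ]
```

The pin is gripped. I lift it and carry it to the hole at (0.543, 0.007).

Emit:
send_rows:
  deltas: "0 0 -0.03 0 0 0 0.01;0 0 -0.04 0 0 0 0.01;0 0 -0.04 0 0 0 0.01;0 0 -0.02 0 0 0 0.01;0.0158 -0.0364 0 0 0 0 0.01"

```text
time: 7.73
tool_pos: [0.5282, -0.2339, 0.1748]
orientation: [[0.942, 0.335, 0.008], [0.335, -0.942, -0.005], [0.006, 0.007, -1.0]]
force: [0.7, 1.0, -0.8]
width: 0.214
grasp_force: 40.7
```

Emit:
send_rows:
  deltas: "0.0158 -0.0364 0 0 0 0 0.01;0.0158 -0.0364 0 0 0 0 0.01;0.0158 -0.0364 0 0 0 0 0.01;0.0158 -0.0364 0 0 0 0 0.01;0.0158 -0.0364 0 0 0 0 0.01"

```text
time: 8.15
tool_pos: [0.5378, -0.0289, 0.1698]
orientation: [[0.941, 0.339, -0.0], [0.339, -0.941, 0.001], [-0.0, -0.001, -1.0]]
force: [1.5, -0.7, -1.0]
width: 0.214
grasp_force: 40.7
```

Emit:
send_rows:
  deltas: "0.0158 -0.0364 0 0 0 0 0.01;0 0 0 0 0 0 0.01;0 0 0.04 0 0 0 0.01;0 0 0 0 0 0 0.01;0 0 0 0 0 0 0.01"

```text
time: 8.57
tool_pos: [0.5391, 0.0089, 0.1285]
orientation: [[0.941, 0.34, -0.005], [0.34, -0.941, 0.0], [-0.004, -0.002, -1.0]]
force: [0.0, -0.4, 0.3]
width: 0.216
grasp_force: 40.7
```

Run:
```python
from h import *
s,d=grab("wrist","w4")
print(s["tool_pos"],np.round(s["orientation"],3).tolist(),s["width"],s["grasp_force"])
im=d["frame"][:,:,::-1]
cv2.imwrite("pics/w4c.png",cv2.resize(im[100:400,130:430],None,fx=2,fy=2,interpolation=cv2.INTER_CUBIC))
```

```text
[0.53914981 0.00891778 0.12852391] [[0.941, 0.34, -0.005], [0.34, -0.941, 0.0], [-0.004, -0.002, -1.0]] 0.21630384719163592 40.72031132876873
```

View pics/w4c.png

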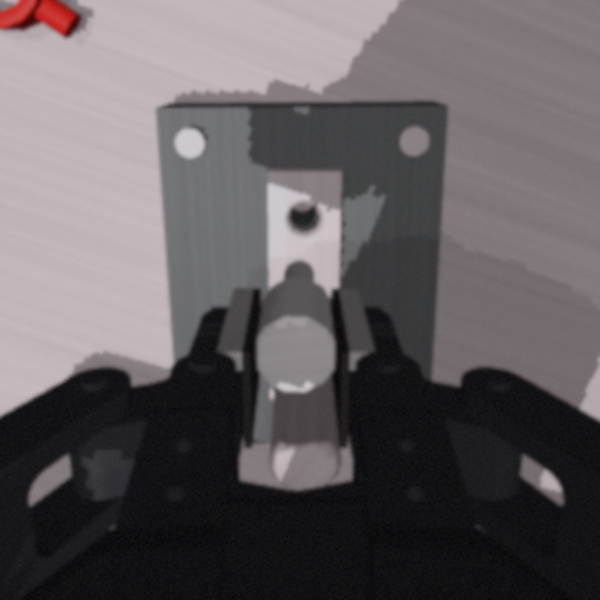

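Crop: the pin is upright in the pads, its head top at crop (296,350), and the hole is ahead at crop (303,217). I'll compute the offset in the same view.

Run:
```python
from h import *
s,d=grab("wrist","w5"); O=np.array(s["orientation"]); p=s["tool_pos"]
print(p,O.round(4).tolist())
h=onz(d,130+303/2,100+217/2,.0345,s); k=onz(d,130+296/2,100+350/2,p[2]+.0186,s)
g=cv2.cvtColor(d["frame"],cv2.COLOR_RGB2GRAY)[200:216,270:294]; print(np.array(g)[::2,::2])
print(h,k,"tool frame",O.T@(h-p),O.T@(k-p), "pin tip dir",proj(d,k-[0,0,.058],s),"hole if pin plane",)
print("target", O.T@(np.array([.5429,.0069,p[2]])-p))
```

```text
[0.54042664 0.00855949 0.12987122] [[0.9408, 0.3389, -0.0018], [0.3389, -0.9408, 0.0004], [-0.0016, -0.0009, -1.0]]
[[202 201 199 198 193 191 192 189 167 132 128 130]
 [202 200 193 176 153 147 149 163 151 148 136 131]
 [202 195 158 126 115 114 118 103 123 171 183 168]
 [201 180 101  62  83  87  77  45  70 150 190 196]
 [200 160  74  36  38  39  34  32  59 124 182 197]
 [197 150  72  37  35  35  34  36  65 119 177 197]
 [200 166 100  50  39  38  39  52  67 136 183 197]
 [200 183 136  86  61  59  61  69 106 160 190 197]]
[0.54162421 0.00680655 0.0345    ] [0.53994443 0.00931313 0.14847122] tool frame [0.00068099 0.00214504 0.0953683 ] [-0.00022718 -0.00089001 -0.01859884] pin tip dir [277.99846187 232.23527236] hole if pin plane
target [ 1.76452023e-03  2.39955820e-03 -5.00956816e-06]
```

Emit:
send_rows:
  deltas: "0.0013 0.0025 0 0 0 0 0.01;0 0 0.03 0 0 0 0.01;0 0 0.017 0 0 0 0.01;0 0 0 0 0 0 0.01;0 0 0 0 0 0 0.01"

```text
time: 9.08
tool_pos: [0.5433, 0.0062, 0.083]
orientation: [[0.941, 0.338, -0.0], [0.338, -0.941, 0.0], [-0.0, -0.0, -1.0]]
force: [-0.0, 0.3, 0.0]
width: 0.217
grasp_force: 40.7
```

Emit:
send_rows:
  deltas: "0 0 0 0 0 0 0.01;0 0 0 0 0 0 0.01;0 0 0 0 0 0 0.01"

```text
time: 9.33
tool_pos: [0.5441, 0.0066, 0.0838]
orientation: [[0.941, 0.339, 0.002], [0.339, -0.941, 0.0], [0.002, 0.001, -1.0]]
force: [1.1, 0.1, 0.0]
width: 0.214
grasp_force: 40.7
```

Run:
```python
from h import *
s,d=grab("wrist","w6"); O=np.array(s["orientation"]); p=s["tool_pos"]
print(p,O.round(4).tolist(),"target", O.T@(np.array([.5424,.0067,p[2]])-p))
im=d["frame"][:,:,::-1]
cv2.imwrite("pics/w6c.png",cv2.resize(im[180:330,205:355],None,fx=4,fy=4,interpolation=cv2.INTER_CUBIC))
```

```text
[0.54410467 0.00663687 0.08377909] [[0.9408, 0.339, 0.0021], [0.339, -0.9408, 0.0001], [0.002, 0.0006, -1.0]] target [-1.58235010e-03 -6.37204487e-04 -3.62238524e-06]
```

View pics/w6c.png

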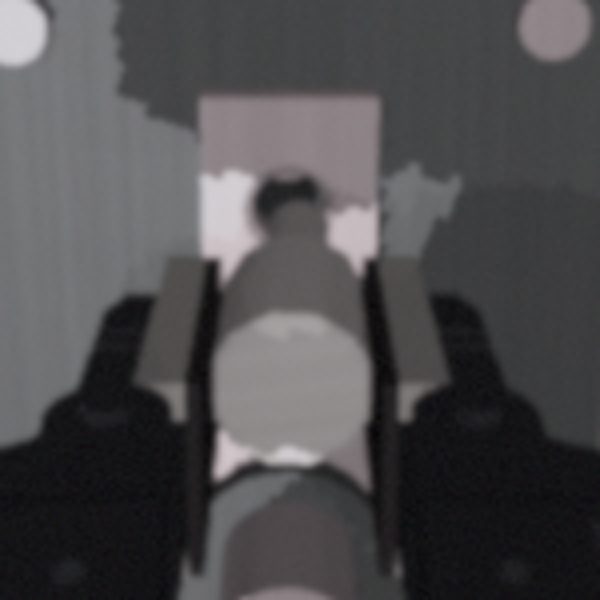

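The tip is seen just above the hole: tip centre at crop (300,200), hole centre at crop (291,203). I'll turn both into points.

Run:
```python
from h import *
s=sense();d=snapshot("wrist"); O=np.array(s["orientation"]); p=s["tool_pos"]
f=lambda u,v,z:(O.T@(onz(d,205+u/4,180+v/4,z,s)-p)).round(4)
print(p,"hole top edge",f(291,165,.035),"hole L/R",f(253,203,.035),f(331,203,.035),"tip far edge",f(300,200,p[2]-.0394),"tip L/R end",f(275,210,p[2]-.037),f(325,210,p[2]-.037),"head C",f(291,385,p[2]+.0186),"head far",f(291,312,p[2]+.0186),"near",f(291,460,p[2]+.0186),"arm end",f(288,95,.035))
```

```text
[0.54392165 0.00669525 0.08354058] hole top edge [ 0.0045 -0.001   0.0485] hole L/R [-0.0024 -0.0075  0.0485] [-0.0024  0.0059  0.0485] tip far edge [0.0014 0.0005 0.0394] tip L/R end [ 0.0005 -0.0036  0.037 ] [0.0005 0.0045 0.037 ] head C [-0.0009 -0.001  -0.0186] head far [ 0.0083 -0.001  -0.0186] near [-0.0107 -0.001  -0.0186] arm end [ 0.0167 -0.0015  0.0486]
```

Emit:
send_rows:
  deltas: "-0.0013 -0.0012 0 0 0 0 0.01;0 0 0.006 0 0 0 0.01;0 0 0.003 0 0 0 0.01;0 0 0.003 0 0 0 0.01;0 0 0 0 0 0 0.01"

```text
time: 9.85
tool_pos: [0.541, 0.0074, 0.0695]
orientation: [[0.941, 0.339, -0.002], [0.339, -0.941, 0.0], [-0.001, -0.001, -1.0]]
force: [0.3, -0.0, -1.5]
width: 0.214
grasp_force: 40.7
```

Emit:
send_rows:
  deltas: "0 0 0.003 0 0 0 0.01;0 0 0.003 0 0 0 0.01;0 0 0 0 0 0 0.01"

```text
time: 10.1
tool_pos: [0.5413, 0.0074, 0.0638]
orientation: [[0.941, 0.339, -0.001], [0.339, -0.941, 0.0], [-0.001, -0.0, -1.0]]
force: [-0.6, -0.0, -0.6]
width: 0.214
grasp_force: 40.7
```

The tip is through the arm and entering the base with no force. I continue down.

Emit:
send_rows:
  deltas: "0 0 0.003 0 0 0 0.01;0 0 0.004 0 0 0 0.01;0 0 0.005 0 0 0 0.01;0 0 0.004 0 0 0 0.01;0 0 0.002 0 0 0 0.01"

```text
time: 10.52
tool_pos: [0.5412, 0.0074, 0.0456]
orientation: [[0.941, 0.339, -0.001], [0.339, -0.941, 0.0], [-0.001, -0.0, -1.0]]
force: [-0.1, -0.6, -0.6]
width: 0.211
grasp_force: 40.7
```

Emit:
send_rows:
  deltas: "0 0 0.002 0 0 0 0.01;0 0 0.0015 0 0 0 0.01;0 0 0.001 0 0 0 0.01;0 0 0 0 0 0 0.01"

```text
time: 10.85
tool_pos: [0.5416, 0.0074, 0.0424]
orientation: [[0.941, 0.339, 0.0], [0.339, -0.941, 0.0], [0.0, 0.0, -1.0]]
force: [-1.7, 0.5, 3.2]
width: 0.211
grasp_force: 41.0
```

Emit:
send_rows:
  deltas: "0 0 0.001 0 0 0 0.01;0 0 0 0 0 0 0.01;0 0 0 0 0 0 0.05;0 0 0 0 0 0 0.05;0 0 0 0 0 0 0.05"

```text
time: 11.27
tool_pos: [0.5417, 0.0074, 0.041]
orientation: [[0.941, 0.339, 0.0], [0.339, -0.941, 0.0], [0.0, -0.0, -1.0]]
force: [-0.3, 0.6, 0.1]
width: 0.581
grasp_force: 0.0
```

Emit:
send_rows:
  deltas: "0 0 -0.01 0 0 0 0.05;0 0 -0.03 0 0 0 0.05;0 0 -0.04 0 0 0 0.06;-0.01 0 -0.04 0 0 0 0.06;-0.03 0 -0.02 0 0 0 0.06"

```text
time: 11.68
tool_pos: [0.5078, -0.0056, 0.1856]
orientation: [[0.94, 0.34, 0.007], [0.34, -0.94, 0.0], [0.007, 0.002, -1.0]]
force: [-0.5, -0.2, 1.1]
width: 0.702
grasp_force: 0.0
```

Run:
```python
from h import *
s,d=grab("wrist","w7");p=s["tool_pos"];print(p,np.round(s["orientation"],4).tolist())
for z in (.061,.066,.09): print(z,proj(d,[.541,.0072,z],s))
g=cv2.cvtColor(d["frame"],cv2.COLOR_RGB2GRAY)
sd,e=grab("side","s7"); print(proj(e,[.541,.0072,.061]),proj(e,[.541,.0072,.035]))
u,v=proj(e,[.541,.0072,.05]).astype(int)
a=cv2.resize(e["frame"][v-40:v+40,u-50:u+50,::-1],(500,400),interpolation=cv2.INTER_CUBIC)
b=cv2.resize(d["frame"][20:260,190:365,::-1],(292,400)); cv2.imwrite("pics/c7.png",np.hstack([a,b]))
O=np.array(s["orientation"]);print("to collar view (tool)",O.T@(np.array([.6052,.243,p[2]])-p))
```

```text
[ 0.50779512 -0.00560187  0.18563487] [[0.9404, 0.3401, 0.0071], [0.3401, -0.9404, 0.0003], [0.0068, 0.0021, -1.0]]
0.061 [277.75819886 163.45646359]
0.066 [277.77102547 164.07244657]
0.09 [277.8398427  167.37731336]
[309.2283513  208.27768835] [308.58620454 216.1261999 ]
to collar view (tool) [ 0.17615337 -0.20064893  0.00077498]
```

View pics/c7.png

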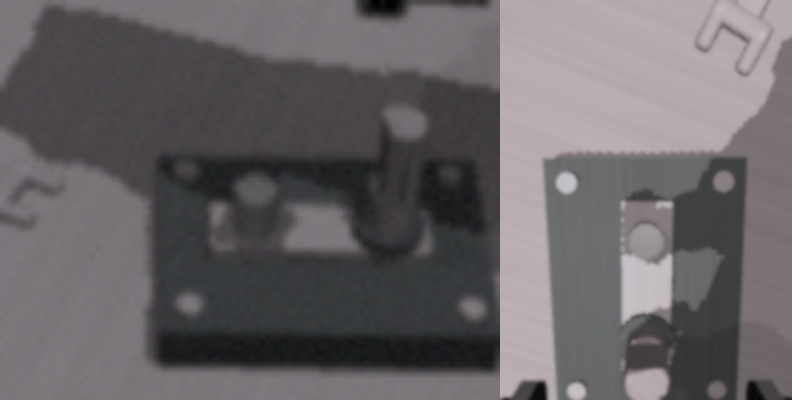

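The pin is seated: side view, head sitting on the arm at crop (255,205); wrist crop, head at (646,242) centred on the arm. Now to the collar.

Emit:
send_rows:
  deltas: "0.0202 -0.0334 0 0 0 0 0.07;0.0202 -0.0334 0 0 0 0 0.07;0.0202 -0.0334 0 0 0 0 0.07;0.0202 -0.0334 0 0 0 0 0.07;0.0202 -0.0334 0 0 0 0 0.07"

```text
time: 12.2
tool_pos: [0.5424, 0.1871, 0.1806]
orientation: [[0.941, 0.339, -0.0], [0.339, -0.941, 0.0], [-0.0, -0.0, -1.0]]
force: [1.0, -0.2, -0.4]
width: 0.823
grasp_force: 0.0
```

Emit:
send_rows:
  deltas: "0.0202 -0.0334 0 0 0 0 0.07;0 0 0 0 0 0 0.07;0 0 0 0 0 0 0.07;0 0 0 0 0 0 0.07;0 0 0 0 0 0 0.07"

```text
time: 12.62
tool_pos: [0.5535, 0.2125, 0.1807]
orientation: [[0.935, 0.355, -0.004], [0.355, -0.935, 0.008], [-0.001, -0.009, -1.0]]
force: [-0.4, -1.0, -0.2]
width: 0.822
grasp_force: 0.0
```

```bash
cat > col.py <<'E'
from h import *
import sys
def run(name,zs=0.0,ylim=(60,250)):
    s,d=grab("wrist",name); O=np.array(s["orientation"]); p=np.array(s["tool_pos"])
    hsv=cv2.cvtColor(d["frame"],cv2.COLOR_RGB2HSV)
    m=((hsv[...,2]<105)&(hsv[...,1]<110)).astype(np.uint8); m[ylim[1]:]=0
    n,l,st,c=cv2.connectedComponentsWithStats(m)
    u0,v0=proj(d,[.605,.243,.01],s); print("pose",p.round(4),O.round(4).tolist(),"pred",u0,v0)
    for i in range(1,n):
        if st[i,4]>300: print(st[i],c[i].round(1))
    return s,d,m,l,st,c
if __name__=="__main__": run(sys.argv[1])
E
python3 col.py w8
```

```text
pose [0.5535 0.2125 0.1807] [[0.9348, 0.3551, -0.0041], [0.3551, -0.9348, 0.0078], [-0.001, -0.0087, -1.0]] pred 270.30582367644126 134.45989094340615
[ 247   98   43   58 1145] [268.7 129.9]
[ 356  221  156   29 3869] [431.7 236.1]
[182 227  41  23 547] [202.6 238.4]
```

```bash
cat > meas.py <<'E'
from col import *
def meas(name):
    s,d,m,l,st,c=run(name); O=np.array(s["orientation"]); p=np.array(s["tool_pos"])
    i=min(range(1,len(st)),key=lambda k:np.hypot(*(c[k]-[270,132])) if st[k,4]>300 else 1e9)
    b=(l==i).astype(np.uint8)
    cs,h=cv2.findContours(b,cv2.RETR_CCOMP,cv2.CHAIN_APPROX_NONE)
    inn=max((k for k in cs if cv2.contourArea(k)<cv2.contourArea(max(cs,key=cv2.contourArea))),key=cv2.contourArea)
    ei=cv2.fitEllipse(inn); ci=np.array(ei[0]); print("inner",ei)
    fill=b.copy(); cv2.drawContours(fill,[max(cs,key=cv2.contourArea)],-1,1,-1)
    op=cv2.morphologyEx(fill,cv2.MORPH_OPEN,cv2.getStructuringElement(cv2.MORPH_ELLIPSE,(23,23)))
    oc=max(cv2.findContours(op,cv2.RETR_EXTERNAL,cv2.CHAIN_APPROX_NONE)[0],key=cv2.contourArea)
    eo=cv2.fitEllipse(oc); print("outer",eo)
    ys,xs=np.nonzero(fill); r=np.hypot(xs-eo[0][0],ys-eo[0][1]); k=r>max(eo[1])/2+3
    sc=np.array([xs[k].mean(),ys[k].mean()]); print("screw",sc,k.sum())
    for nm,q,z in (("in",ci,.015),("out",eo[0],.02),("scr",sc,.01)):
        w=onz(d,*q,z,s); print(nm,w.round(4),(O.T@(w-p)).round(4))
    wc=onz(d,*eo[0],.02,s); ws=onz(d,*sc,.01,s); dd=(ws-wc)[:2]; print("screw yaw",np.degrees(np.arctan2(dd[1],dd[0])),np.hypot(*dd),"tool yaw",np.degrees(np.arctan2(O[1,0],O[0,0])))
meas(sys.argv[1])
E
python3 meas.py w9; python3 -c "
import cv2;a=cv2.imread('pics/w9.png');cv2.imwrite('pics/w9c.png',cv2.resize(a[70:190,200:340],None,fx=4,fy=4,interpolation=cv2.INTER_CUBIC))"
```

```text
pose [0.5536 0.2124 0.1809] [[0.9349, 0.3548, -0.0036], [0.3548, -0.9349, 0.008], [-0.0005, -0.0087, -1.0]] pred 270.1169613170575 134.57841572107915
[ 247   98   43   58 1132] [268.4 130.1]
[ 356  221  156   29 3850] [431.6 236.1]
[182 227  41  23 547] [202.4 238.5]
inner ((268.1451416015625, 131.91590881347656), (24.255748748779297, 27.8139705657959), 5.341981887817383)
outer ((268.3931579589844, 133.2719268798828), (40.22187423706055, 43.7994384765625), 143.697998046875)
screw [267.65354331 103.44094488] 127
in [0.6069 0.2457 0.015 ] [ 0.0618 -0.0108  0.166 ]
out [0.6059 0.2448 0.02  ] [ 0.0605 -0.0104  0.161 ]
scr [0.6325 0.2559 0.01  ] [ 0.0893 -0.0112  0.171 ]
screw yaw 22.591262455577677 0.02882244857042052 tool yaw 20.78200733525649
```

View pics/w9c.png

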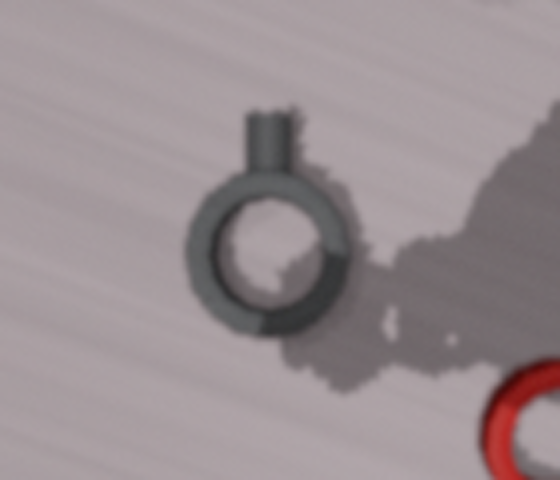

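The crop shows the collar clearly: ring centre at crop (268,254), with the screw straight ahead along tool +x at crop (269,115). The collar is at about (0.606,0.245). I move over it, level the tool and start the descent.

Emit:
send_rows:
  deltas: "0.03 -0.0117 0 -0.5 0 0 0.07;0.0305 0 0 0 0 0 0.07;0 0 0.04 0 0 0 0.07;0 0 0.04 0 0 0 0.07;0 0 0.03 0 0 0 0.07"

```text
time: 13.13
tool_pos: [0.6081, 0.24, 0.0689]
orientation: [[0.931, 0.365, -0.002], [0.365, -0.931, 0.005], [-0.001, -0.005, -1.0]]
force: [0.3, -0.2, -1.3]
width: 0.819
grasp_force: 0.0
```

Emit:
send_rows:
  deltas: "0 0 0.02 0 0 0 0.07;0 0 0.01 0 0 0 0.07;0 0 0 0 0 0 0.07;0 0 0 0 0 0 0.07;0 0 0 0 0 0 0.07"

```text
time: 13.55
tool_pos: [0.6092, 0.2412, 0.043]
orientation: [[0.931, 0.366, 0.001], [0.366, -0.931, 0.006], [0.003, -0.005, -1.0]]
force: [0.6, -0.4, 0.2]
width: 0.822
grasp_force: 0.0
```

Run:
```python
from h import *
s=sense();O=np.array(s["orientation"]);p=np.array(s["tool_pos"]);print(p,O.round(4).tolist(),s["joints"])
print(O.T@(np.array([.606,.2448,p[2]])-p), O.T@[0,0,-1])
```

```text
[0.60922227 0.24119071 0.0429915 ] [[0.9307, 0.3658, 0.0006], [0.3658, -0.9307, 0.0058], [0.0027, -0.0052, -1.0]] [2.14592017e+01 3.22822629e+01 5.63951953e-03 5.75711957e+01
 2.97672371e-01 1.80000310e+02]
[-1.67849596e-03 -4.53787006e-03  1.91179535e-05] [-0.00265603  0.00519534  0.99998298]
```

Joint 6 sits at its 180° limit here, since tool yaw must stay above q1. I'll turn the tool 3.5° away from it, then re-centre.

Emit:
send_rows:
  deltas: "0 0 0 -0.3 -0.15 -3.5 0.07;0 0 0 0 0 0 0.07;0 0 0 0 0 0 0.07;0 0 0 0 0 0 0.07"

```text
time: 13.88
tool_pos: [0.6086, 0.2413, 0.0421]
orientation: [[0.907, 0.421, -0.001], [0.421, -0.907, -0.0], [-0.001, -0.0, -1.0]]
force: [-0.1, -1.1, 0.1]
width: 0.816
grasp_force: 0.0
```

```bash
cat > st.py <<'E'
from h import *
import sys
s=sense();O=np.array(s["orientation"]);p=np.array(s["tool_pos"]);print(p.round(4),"yaw",np.degrees(np.arctan2(O[1,0],O[0,0])),"q6",s["joints"][5],s["force"],s["grasp_force"])
t=np.array([float(a) for a in sys.argv[1:3]]+[p[2]])
print("move",(O.T@(t-p)).round(4),"down in tool", (O.T@[0,0,-1]).round(4))
E
python3 st.py .606 .2448
python3 - <<'E'
from h import *
s=sense();d=snapshot("wrist")
s["tool_pos"]=np.array([.5536,.2124,.1809]);s["orientation"]=[[0.9349,0.3548,-0.0036],[0.3548,-0.9349,0.008],[-0.0005,-0.0087,-1.0]]
a=onz(d,267.0,133.3,.02,s);b=onz(d,267.25,98.75,.01,s);print(a,b,np.degrees(np.arctan2(*(b-a)[1::-1])),np.linalg.norm((b-a)[:2]))
s["tool_pos"]=np.array([0.48807709,-0.01255633,0.17714458]);s["orientation"]=[[.941,.3385,.0007],[.3385,-.941,0],[.0006,0,-1]]
print("shaft top",onz(d,150+297/2.3,525/2.3,.105,s))
E
```

```text
[0.6086 0.2413 0.0421] yaw 24.898424834673765 q6 176.72763429159434 [-0.08236879 -1.05974868  0.12950718] 0.0
move [-0.0009 -0.0043  0.    ] down in tool [8.e-04 1.e-04 1.e+00]
[0.60543322 0.24630414 0.02      ] [0.63656645 0.25799982 0.01      ] 20.589457385639648 0.0332575824429705
shaft top [ 0.4799979  -0.01539626  0.105     ]
```

Emit:
send_rows:
  deltas: "-0.001 -0.0048 0.01 0 0 0 0.07;0 0 0.02 0 0 0 0.07;0 0 0.007 0 0 0 0.07;0 0 0.003 0 0 0 0.07;0 0 0 0 0 0 0.07"

```text
time: 14.35
tool_pos: [0.6042, 0.2448, -0.0001]
orientation: [[0.906, 0.422, -0.004], [0.422, -0.906, -0.002], [-0.005, -0.0, -1.0]]
force: [0.2, -0.2, -0.3]
width: 0.82
grasp_force: 0.0
```

Emit:
send_rows:
  deltas: "0 0 0 0 0 0 0.03;0 0 0 0 0 0 0.03;0 0 0 0 0 0 0.03;0 0 0 0 0 0 0.03;0 0 0 0 0 0 0.03"
  newtons: 40

```text
time: 14.77
tool_pos: [0.6056, 0.2452, 0.0022]
orientation: [[0.906, 0.422, -0.001], [0.422, -0.906, -0.0], [-0.001, -0.0, -1.0]]
force: [-1.8, -0.7, 7.0]
width: 0.472
grasp_force: 40.6
```

Emit:
send_rows:
  deltas: "0 0 0 0 0 0 0.03;0 0 0 0 0 0 0.03"

```text
time: 14.93
tool_pos: [0.6056, 0.2452, 0.0022]
orientation: [[0.906, 0.422, -0.001], [0.422, -0.906, -0.0], [-0.001, -0.0, -1.0]]
force: [-0.1, -1.6, 6.0]
width: 0.477
grasp_force: 40.6
```

The collar is gripped, at 40.4 mm with the usual reading. I lift and carry it over the shaft.

Emit:
send_rows:
  deltas: "0 0 -0.02 0 0 0 0.03;0 0 -0.04 0 0 0 0.03;0 0 -0.04 0 0 0 0.03;0 0 -0.04 0 0 0 0.03;0 0 -0.02 0 0 0 0.03"

```text
time: 15.35
tool_pos: [0.6068, 0.2456, 0.1665]
orientation: [[0.906, 0.422, 0.003], [0.422, -0.906, 0.001], [0.003, 0.0, -1.0]]
force: [1.3, 0.7, -2.6]
width: 0.48
grasp_force: 41.0
```

Emit:
send_rows:
  deltas: "-0.02 0.016 0 0 0 0 0.03;-0.028 0.0229 0 0 0 0 0.03;-0.028 0.0229 0 0 0 0 0.03;-0.028 0.0229 0 0 0 0 0.03;-0.028 0.0229 0 0 0 0 0.03"

```text
time: 15.77
tool_pos: [0.5302, 0.0906, 0.1615]
orientation: [[0.906, 0.423, -0.002], [0.423, -0.906, -0.001], [-0.002, 0.0, -1.0]]
force: [0.1, -0.3, -1.5]
width: 0.479
grasp_force: 41.0
```

Emit:
send_rows:
  deltas: "-0.028 0.0229 0 0 0 0 0.03;-0.028 0.0229 0 0 0 0 0.03;-0.028 0.0229 0 0 0 0 0.03;0 0 0 0 0 0 0.03;0 0 0 0 0 0 0.03"

```text
time: 16.18
tool_pos: [0.4835, -0.0074, 0.1621]
orientation: [[0.908, 0.419, -0.002], [0.419, -0.908, -0.001], [-0.002, 0.0, -1.0]]
force: [0.3, 0.4, -1.1]
width: 0.476
grasp_force: 41.0
```

```bash
python3 st.py .480 -.015
```

```text
[ 0.4835 -0.0074  0.1621] yaw 24.79680249434962 q6 154.36464599749266 [ 0.32664216  0.43077422 -1.10588659] 41.04566490277648
move [-0.0063  0.0054  0.    ] down in tool [ 1.9e-03 -3.0e-04  1.0e+00]
```

Emit:
send_rows:
  deltas: "-0.0063 0.0054 0 0 0 0.7 0.03;0 0 0.02 0 0 0 0.03;0 0 0.018 0 0 0 0.03;0 0 0 0 0 0 0.03;0 0 0 0 0 0 0.03"

```text
time: 16.6
tool_pos: [0.4802, -0.0129, 0.1232]
orientation: [[0.911, 0.412, -0.004], [0.412, -0.911, -0.001], [-0.004, -0.001, -1.0]]
force: [0.4, 0.3, -0.5]
width: 0.472
grasp_force: 41.1
```

Emit:
send_rows:
  deltas: "0 0 0 0 0 0 0.03;0 0 0 0 0 0 0.03"

```text
time: 16.77
tool_pos: [0.4814, -0.0132, 0.1246]
orientation: [[0.911, 0.412, -0.001], [0.412, -0.911, -0.001], [-0.001, 0.001, -1.0]]
force: [-0.2, 0.6, -0.9]
width: 0.475
grasp_force: 41.1
```

```bash
python3 st.py .480 -.015
python3 - <<'E'
from h import *
s,d=grab("wrist","w10"); p=np.array(s["tool_pos"]); O=np.array(s["orientation"])
# predicted pixels: collar top rim, screw end; compare gray profile
zb=p[2]-.0022
for n,X in (("screw end",O@[.034,0,0]),("ring far top",O@[.021,0,-.01])): print(n,proj(d,p+X+np.array([0,0,.0078]),s))
g=cv2.cvtColor(d["frame"],cv2.COLOR_RGB2GRAY)
e=cv2.Canny(g,40,100)
for r in range(150,262,8): print(r,g[r,246:314:3])
E
```

```text
[ 0.4814 -0.0132  0.1246] yaw 24.320745262498235 q6 154.14967922949734 [-0.16457039  0.5780559  -0.92626865] 41.06409846805036
move [-0.002   0.0011  0.    ] down in tool [ 1.3e-03 -6.0e-04  1.0e+00]
screw end [280.23150777 198.07152807]
ring far top [280.32875614 231.47090257]
150 [121 119 123 120 119 120 124 201 209 211 209 207 204 200 201 200 196 199
 187 142  86  75  73]
158 [121 118 118  78  71  73  83 199 197 205 208 207 206 208 199 177 143 142
 141 133  77  74  74]
166 [121 120 119  78  71  72  94 141 141 152 187 183 174 169 144 140 139 141
 141 121  73  75  75]
174 [119 120 119  92  73  71 108 139 141 140 137 138 140 142 142 140 140 141
 141  96  73  73  72]
182 [119 120 120  95  71  71 124 139 141 139 137 138 139 141 141 139 141 140
 137  75  73  74  72]
190 [118 119 119 119  83  72 133 139 140 138 138 138 140 142 141 137 141 141
 130  72  73  73  71]
198 [119 120 119 120 118 118 127  75  58  41  39  40  37  39  38  42  79 129
  94  64  65  63  64]
206 [118 118 119 118 116 113 120 115  60  53  61  65  70  69  66  62  52  62
  60  64  64  62  66]
214 [116 117 119 117 120 121 117  72  54  55  62  66  71  69  66  59  53  63
  64  68 103  78  64]
222 [117 117 118 117 117 101  53  37  43  56  63  67  70  68  66  57  54  91
 106  94  64  67  67]
230 [116  97  36  33  34  36  38  38  40  41  42  44  45  46  45  43  39  38
  36  38  56  60  62]
238 [36 35 41 61 73 75 74 74 73 73 74 72 73 74 74 75 75 76 66 44 36 39 56]
246 [ 66  67  67  67  66  66  75 103 123 127 132 137 131 124 111  86  70  68
  69  70  70  69  49]
254 [ 67  68  68  85 104 103  92 114 120 118 118 121 126 147 178 188 156 129
  60  64  63  64  64]
```

Emit:
send_rows:
  deltas: "-0.0018 0.0012 0 0 0 1.7 0.03;0 0 0.008 0 0 0 0.03;0 0 0 0 0 0 0.03;0 0 0 0 0 0 0.03;0 0 0 0 0 0 0.03"

```text
time: 17.23
tool_pos: [0.4794, -0.0153, 0.1156]
orientation: [[0.923, 0.385, -0.002], [0.385, -0.923, -0.001], [-0.003, 0.0, -1.0]]
force: [0.1, -0.4, -1.5]
width: 0.478
grasp_force: 41.1
```

```bash
python3 st.py .480 -.015
python3 - <<'E'
from h import *
s,d=grab("wrist","w11"); p=np.array(s["tool_pos"]); O=np.array(s["orientation"])
g=cv2.cvtColor(d["frame"],cv2.COLOR_RGB2GRAY)
for X in ([0.012,0],[-.012,0],[0,.012],[0,-.012]): print("shaft rim",X,proj(d,np.array([.48,-.015,.105])+O@[*X,0],s).round(1))
for X in ([0.014,0],[-.014,0],[0,.014],[0,-.014]): print("bore top rim",X,proj(d,p+O@[*X,0]+[0,0,.0178],s).round(1))
for r in range(228,312,4): print(r,g[r,238:324:4])
E
```

```text
[ 0.4794 -0.0153  0.1156] yaw 22.61579129936003 q6 155.5941698651516 [ 0.11763707 -0.40829596 -1.51475089] 41.057798797264695
move [ 0.0007 -0.0001 -0.    ] down in tool [ 0.0027 -0.      1.    ]
shaft rim [0.012, 0] [279.6 228.1]
shaft rim [-0.012, 0] [279.5 268. ]
shaft rim [0, 0.012] [301.  248.5]
shaft rim [0, -0.012] [258.1 248.5]
bore top rim [0.014, 0] [280.2 246. ]
bore top rim [-0.014, 0] [280.  300.4]
bore top rim [0, 0.014] [310.1 274. ]
bore top rim [0, -0.014] [250.1 273.9]
228 [117 118 117 108  48  37  38  38  43  52  58  61  63  58  39  39  47  63
  65  63  65  65]
232 [117 118 114  41  35  37  41  47  54  59  66  67  53  40  41  38  39  41
  62  63  66  63]
236 [118 117  51  36  37  57  73  75  75  74  74  75  77  76  72  61  39  34
  45  63  64  63]
240 [117  70  36  51  68  72  74  72  73  72  73  73  74  75  75  76  72  41
  38  59  64  64]
244 [114  39  54  72  72  70  68  68  83  92 106  96  74  69  69  72  73  71
  49  41  59  61]
248 [ 74  47  72  70  70  69  90 130 135 138 136 136 138 134  86  68  70  72
  71  41  24  38]
252 [ 36  70  71  70  68  83 113 123 1
[... 663 characters left out ...]
  75 121  92  79  56  33  33  32  33  43
  61  60  60  10]
284 [58 61 61 56 35 35 35 36 38 35 34 35 34 31 33 31 31 57 62 62 43 14]
288 [100  60  62  63  44  37  38  36  36  37  35  35  34  31  31  33  50  61
  62  62  63  12]
292 [132  95 104  93  77  53  37  36  37  36  36  35  34  36  33  45  62  63
  63  93 106  17]
296 [135 133 105 107 109 107  84  46  38  37  35  36  37  57  58  63  61  61
  83 122 119  15]
300 [136 134 131 105 102 105 105 105 101  89  90  99 105  82  63  64  62  80
 120 120 119  35]
304 [135 135 136 135 118 100 102 103 105 105 106 100  81  60  60  71 119 120
 121 120 122  75]
308 [137 136 136 135 136 134 123 107 101 100 101  74  66  74 119 138 137 123
 123 122 120 106]
```

The picture numbers agree with the collar centred on the TCP, and the shaft's near edge is within about 1 mm of the prediction. I'll nudge and lower by feel.

Emit:
send_rows:
  deltas: "0.001 0 0.004 0 0 0 0.03;0 0 0.003 0 0 0 0.03;0 0 0.002 0 0 0 0.03;0 0 0.002 0 0 0 0.03;0 0 0 0 0 0 0.03"

```text
time: 17.7
tool_pos: [0.48, -0.015, 0.1041]
orientation: [[0.923, 0.384, -0.003], [0.384, -0.923, -0.001], [-0.003, -0.0, -1.0]]
force: [0.2, 0.6, -1.4]
width: 0.479
grasp_force: 41.1
```

Emit:
send_rows:
  deltas: "0 0 0.002 0 0 0 0.03;0 0 0 0 0 0 0.03;0 0 0 0 0 0 0.03"

```text
time: 17.95
tool_pos: [0.4803, -0.015, 0.1026]
orientation: [[0.923, 0.384, -0.002], [0.384, -0.923, -0.001], [-0.003, 0.0, -1.0]]
force: [-0.4, 0.3, -2.1]
width: 0.479
grasp_force: 41.1
```

The collar is past the chamfer with no contact force. I lower it to mid-flat, with its underside at about 75 mm.

Emit:
send_rows:
  deltas: "0 0 0.005 0 0 0 0.03;0 0 0.006 0 0 0 0.03;0 0 0.006 0 0 0 0.03;0 0 0 0 0 0 0.03;0 0 0 0 0 0 0.03"

```text
time: 18.37
tool_pos: [0.4798, -0.015, 0.085]
orientation: [[0.923, 0.384, -0.004], [0.384, -0.923, -0.001], [-0.004, -0.0, -1.0]]
force: [0.2, 0.9, -1.2]
width: 0.479
grasp_force: 41.1
```

Emit:
send_rows:
  deltas: "0 0 0.005 0 0 0 0.03;0 0 0.0035 0 0 0 0.03;0 0 0 0 0 0 0.03;0 0 0 0 0 0 0.03;0 0 0 0 0 0 0.03"

```text
time: 18.78
tool_pos: [0.4803, -0.015, 0.0772]
orientation: [[0.923, 0.384, -0.002], [0.384, -0.923, -0.001], [-0.003, 0.0, -1.0]]
force: [0.2, -0.0, -0.7]
width: 0.476
grasp_force: 41.1
```

Emit:
send_rows:
  deltas: "0 0 0 0 0 0 0.03;0 0 0 0 0 0 0.03;0 0 0 0 0 0 0.03;0 0 0 0 0 0 0.03;0 0 0 0 0 0 0.03"

```text
time: 19.2
tool_pos: [0.4803, -0.015, 0.0772]
orientation: [[0.923, 0.384, -0.002], [0.384, -0.923, -0.001], [-0.002, 0.0, -1.0]]
force: [0.6, -0.1, -1.4]
width: 0.477
grasp_force: 41.1
```

```bash
python3 st.py .480 -.015
python3 - <<'E'
from h import *
s,d=grab("wrist","w12"); p=np.array(s["tool_pos"]); O=np.array(s["orientation"])
t=np.radians(19.8); c=np.array([.480,-.015,.085]); e=np.array([np.cos(t),np.sin(t),0])
print("screw end pred",proj(d,c+.034*e,s),"pin head",proj(d,[.5412,.0072,.061],s))
g=cv2.cvtColor(d["frame"],cv2.COLOR_RGB2GRAY)
for r in range(150,236,6): print(r,g[r,240:324:3])
E
```

```text
[ 0.4803 -0.015   0.0772] yaw 22.582762959338403 q6 155.66618480411861 [ 0.55233428 -0.08701799 -1.39104722] 41.06424420140684
move [-0.0003 -0.0001  0.    ] down in tool [ 2.5e-03 -1.0e-04  1.0e+00]
screw end pred [283.34417766 198.67563571] pin head [285.44491026 129.58090245]
150 [128 127 126 126 124 128 156 217 218 218 217 215 215 215 216 216 215 209
 201 145 133 143 147  83  80  79  77  78]
156 [128 128 126 127 124 127 168 218 217 218 217 215 215 214 215 214 211 205
 161 145 148 149 141  74  78  78  80  78]
162 [127 126 126 126 124 126 175 217 217 218 217 214 215 214 215 215 172 148
 145 149 148 148 136  78  77  78  79  78]
168 [120 123 124 125 124 127 182 217 217 218 216 214 214 214 215 184 149 147
 145 149 148 147 122  78  77  77  78  77]
174 [ 77  77  77 113  84 100 188 217 217 218 216 213 201 181 162 149 148 146
 145 148 147 147 107  76  78  77  76  77]
180 [ 76  75  75  75  76  99 193 217 218 217 175 144 144 145 146 150 147 147
 146 149 148 146  97  78  78  77  76  76]
186 [ 75  74  74  76  76  76 142 174 178 151 146 144 144 145 146 149 147 146
 147 148 147 146  82  78  79 
[... 236 characters left out ...]
8  77  76  76]
204 [ 74  76  76  74  76  78 143 146 147 146 108  55  65  69  73  74  71  64
  60 129 131 113  68  75  78  78  74  77]
210 [ 75  76  75  74  73  80 146 141  97  59  49  57  66  70  75  74  70  66
  70 128 131  98  68  75  77  76  75  77]
216 [75 75 75 74 74 77 76 73 72 75 52 59 67 71 75 74 68 62 58 62 97 86 67 74
 76 76 75 76]
222 [121 108  93 117  73  69  73  66  45  39  47  61  67  70  76  73  70  61
  53  63  67  62  68  69  67  69  75  76]
228 [123 122 123 119  63  38  38  41  39  39  43  52  59  62  63  66  66  56
  42  40  40  56  67  80  67  65  66  68]
234 [122 122  95  38  36  40  43  56  70  74  77  78  79  78  78  79  74  63
  53  46  41  39  38  49  68  64  67  68]
```

The screw end is at column 283, row 197, against a prediction of (283.3, 198.7) for facing the flat. The arm is at rest and the collar is gripped at 41 N. Handing in.

```bash
python3 -c "
from bench import bot
print(bot.close_job())"
```

```text
the job is handed in; nothing more can be done
None
```

I handed the job in at about 19 s of robot time. The shaft is turned so its flat faces the pin hole and the pin is home. The collar is held at mid-flat on the shaft at 41 N with its screw facing the flat. All of this is by my own measurements; closing the job returned no verdict.

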